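# Clamp the nested pots for the move with the ratchet knob

### The arm

A 6-joint arm with a two-finger parallel gripper is mounted at the origin on the work surface. World frame = base frame: x ahead of the robot, y to its left, z up, the work surface at z = 0. Lengths are in mm, angles in rad, forces in N, time in s.
With the tool pointing down it reaches from about 375 to 900 mm from the base axis. Payload 3.1 kg.
Tool frame: the origin (TCP) lies midway between the tips of the shut fingers; the grasp point (between the pads) lies 19 mm behind it (robot.grasp_offset is the distance from the TCP to the grasp point, in mm); z points along the fingers, y is the line along which they close (so a half turn about z gives the same grasp; the last joint's range is limited). The gripper opens to 85 mm and grips with 20 to 120 N. Pads are 22 mm wide; open, the fingers measure 114 mm over their backs; the gripper's body (76 mm by 85 mm) begins 54 mm behind the grasp point. The pads swing forward as they close: fully open they stand 13 mm farther back than shut.
Start: joints at [1.111, 0.527, 1.433, -0, 1.181, -0.178], TCP at [173.162, 600.509, 231.31] pointing down, gripper open.
Joint ranges: [-3.08, 3.08], [-0.75, 2.2], [0.22, 2.44], [-1.43, 4.57], [0, 2.65], [-2.85, 2.85]. Speed limits (rad/s): [2.79, 2.79, 3.14, 3.14, 3.14, 3.14].

### API

Orientations are given as a unit quaternion [w, x, y, z].
In Python, from plant import get_state, imaging, workorder, robot gives the robot as it stands. The module is installed in compiled form; this text tells all that it offers.
- The arm moves only by the tool carry_out, never from a script. Its argument "deltas" is a list that holds one entry, the list of rows, each a list of 7 numbers: the shift along the tool's x, y, z as a fraction of full scale, then the turn, a rotation vector about the tool's x, y, z as a fraction of full scale, then the opening, from -1 (shut) to 1 (fully open), so that 0 is half open. In form: [[[x, y, z, wx, wy, wz, fingers], ...]]. A call has 1 to 8 rows; each row shifts and turns the commanded pose from where the row before left it, along the tool's axes as they then stand; what a row does not reach is not made up. Full scale, the value 1, is 0.3 m for a shift and 90 degrees for a turn. A row lasts 1/8 s, in which the tool goes at most 62.5 mm and 10.7 degrees, less where a joint would pass 70% of its speed; a pose out of reach is approached as far as the arm can. A call with a number of a shift or a turn outside -1 to 1 is refused whole. A call with a gripper value outside its range is refused whole. The fingers move at their own pace and stop on an object; the grip force is fixed at half the most. Time passes only in rows, so rows that do not move let the fingers close. It gives the time, the measured TCP pose, the force, the opening and the grip force at its end, in the units of the state.
- get_state(): the state, without advancing time (a new reading comes with each control period).
- imaging.grab_frame(name): name is "side" or "top"; returns a dict with "img" (420x560x3 uint8, blue, green, red), "fx", "fy", "cx", "cy" (pixels), "k1" (the pictures are not rectified: a ray, as slopes to the right and down, at radius r is drawn at 1 + k1 r^2 times it, then the intrinsics apply), "xyz" and "rotation" of the camera in the world. Camera axes: x right, y down, z forward; pixel columns grow to the right and rows downward; lengths in mm; the calibration is good to about 2 mm. A picture is of the moment at which its call begins. There is no depth.
- workorder.hand_in(): hands the job in; it is judged then, once.
The state is a dict: "t": time; "qpos": joint angles; "joint_velocities": joint speeds; "effort": joint torques, N m; "position": TCP position; "tcp_rot": TCP orientation; "wrist_force": force on the tool from outside, world axes, zero at the start; "ft_torque": the same for the moment, N m; "opening": finger opening in mm; "finger_force": force on a finger pad.
Only numpy, scipy, OpenCV 4.12 (cv2) and the standard library are available. Lean on these libraries where they do the work, as an engineer would, in place of code of your own. Each camera call takes 0.05 s, during which the arm holds its last target. There are 200 camera calls.

### The job

Get the pot stack ready for the move: swing the green clamp arm in until its rubber foot is centred over the steel knob of the glass lid, then tighten the black ratchet knob on the arm clockwise until you clearly feel it slip at its set torque. Stop turning soon after it slips, so that the yellow pin in its top has begun to come out but by less than 4.5 mm, and let go, leaving the pots firmly clamped where they stand and the other things undisturbed.

Things in the scene. Friction and masses are not known exactly. Their poses are not given: they have to be found in the camera images.
- knob_grip (a point): Centre of the ratchet knob's grip at the end of the clamp arm: an upright black block of square plan, 34 mm across the flats (48 over the corners), 42 mm tall, red disc and white dash on top. The point is on its vertical axis, 21 mm below the top, 31 mm above the arm's upper face. It keeps its height as it turns; nothing stands within 60 mm at its height. Its x and y axes are square to the flats.
- pin_top (a point): Top of the yellow tell-tale pin, 9 mm across, in the middle of the knob's top. Flush with the knob's top at the start, it rises 5 mm for each rad that the ratchet slips clockwise. No separate clicks are felt. Turned back, the ratchet does not slip.
- knob_top (a point): Centre of the knob's flat top, 22 mm above the grip's centre. Turned clockwise (from above) the knob takes up 0 to 0.8 rad of free play (0.02 N m), winds a spring of 0.8 N m/rad, which unwinds when let go, and lowers the foot 6 mm per rad at about 0.2 N m. When the foot presses, torque rises over 0.2 to 0.6 rad to 0.34 N m, where the ratchet slips: steady torque, foot still.
- foot: Round black rubber foot, 36 mm across, under the arm's end, on the knob's axis; origin at the centre of its underside. It goes up and down with the screw without turning, and swings with the arm. The thread holds it when the knob is let go; turning the knob back (free play first) raises it, without slip.
- lid: Glass lid of the pots, 163 mm across, with a steel knob in its middle, lying loose on the pots; origin at the centre of its underside, z up. The knob's flat top is 27 mm above it.
- lid_knob (a point): Centre of the flat top of the lid's steel knob, 32 mm across. At the start the raised foot is 3 to 8 mm higher than this, so the arm can swing in over it.
- pots: Loose stack of three nested aluminium pots, the outer 184 mm across with two side handles, 106 mm tall in all; origin at the centre of its underside.
- swing_hinge (a point): Top of the hinge of the green clamp arm, on the upright post behind the pots. The arm (28 mm wide) runs level from here to the knob, whose axis is 150 mm from the hinge's. It swings level and stays where it is left; it takes about 3 to 5 N at the knob. The swing in is clockwise seen from above; a grasp on the knob should turn along with the arm, or it turns the knob.
- swing (a joint): Swing angle of the clamp arm (rad): starts swung out at 0.45 to 0.85, is within 0.13 of 0 over the pots, grows as it swings out, counter-clockwise seen from above; range -0.35 to 1.1.
- colander: Red plastic colander, 216 mm across, 90 mm tall; a bystander.
- bowl: White ceramic bowl with a blue knot pattern, 144 mm across, 62 mm tall; a bystander.
- spoon_rest: Flat wooden spoon rest, 200 x 75 x 18 mm; a bystander.
- mug: Blue mug, 80 mm across, 85 mm tall; a bystander.
- thermos: Blue flask with a steel cap, 84 mm across, 230 mm tall; a bystander.
There are look-alikes about, which are no part of the job. Of the things that look like the pots, the larger one is meant. Of the things shaped like the lid, the glass one is meant.

How it is judged:
By the outcome, as a careful person would: the job done as asked, in the order asked, and still so for the second after the job is handed in, with the robot touching nothing.
It also fails if it takes over 54 s, if anything falls off the work surface, if the arm or the gripper's body presses on something with over 40 N, if the wrist force passes 120 N, or if a joint passes its speed limit or range.

## Working session

There is one attempt and no reset: what is moved stays moved. The work goes in short steps, Python scripts to look and compute and a tool call to move; the robot and the scene stay as the last step left them, time stands still between calls to the robot, and variables do not carry over. Pictures are saved under pics/ and viewed, at most 10 in all, crops included, and the job is handed in when it is done.

Besides the shell and the picture viewer there is one more tool, called after "Call:" in YAML: its name, and indented under it one key for each argument. carry_out: Moves the arm, as the interface text tells. Its arguments: {"type":"object","properties":{"deltas":{"type":"array","items":{"type":"array","items":{"type":"array","items":{"type":"number","minimum":-1,"maximum":1}}}}},"required":["deltas"]}

```bash
mkdir -p pics; cat > h.py <<'E'
import numpy as np, cv2
from scipy.spatial.transform import Rotation as R
from plant import get_state, imaging, workorder, robot
def cam(n): return imaging.grab_frame(n)
def rot(f):
    r=np.array(f["rotation"],float)
    return r if r.shape==(3,3) else R.from_quat(r,scalar_first=True).as_matrix()
def ray(f,u,v):
    K=np.array([[f["fx"],0,f["cx"]],[0,f["fy"],f["cy"]],[0,0,1.]])
    p=cv2.undistortPoints(np.array([[[u,v]]],float),K,np.array([f["k1"],0,0,0,0.]))[0,0]
    return np.array(f["xyz"],float), rot(f)@np.array([p[0],p[1],1])
def atz(f,u,v,z):
    o,d=ray(f,u,v); return o+d*(z-o[2])/d[2]
def proj(f,P):
    c=rot(f).T@(np.array(P,float)-np.array(f["xyz"])); s=c[:2]/c[2]; s=s*(1+f["k1"]*(s@s))
    return [f["fx"]*s[0]+f["cx"], f["fy"]*s[1]+f["cy"]]
def tri(f,a,g,b):
    o,d=ray(f,*a); p,e=ray(g,*b); d/=np.linalg.norm(d); e/=np.linalg.norm(e)
    t=np.linalg.lstsq(np.c_[d,-e],p-o,rcond=None)[0]; A=o+t[0]*d; B=p+t[1]*e
    return (A+B)/2, np.linalg.norm(A-B)
E
python3 - <<'E'
from h import *
for n in("side","top"):
    f=cam(n); cv2.imwrite(f"pics/{n}0.png",f["img"]); print({k:v for k,v in f.items() if k!="img"})
print(get_state(), [a for a in dir(robot) if a[0]!='_'])
E
```

```text
{'fx': 435.0786104043274, 'fy': 435.0786104043274, 'cx': 282.6587301131747, 'cy': 206.9794016637561, 'k1': -0.06429852093977578, 'xyz': array([  398.93185087, -1188.72314011,   965.0589641 ]), 'rotation': array([-0.46920707,  0.882165  , -0.0353735 ,  0.01945125])}
{'fx': 481.4931654415737, 'fy': 481.4931654415737, 'cx': 278.29947395315565, 'cy': 210.27574711851182, 'k1': -0.08494177776112384, 'xyz': array([ 326.40056404,  -40.0667965 , 1546.42470188]), 'rotation': array([-0.05011439,  0.71427684, -0.69733337,  0.03198924])}
{'t': 0.1, 'qpos': array([ 1.11149851e+00,  5.28385201e-01,  1.43378101e+00, -2.74248979e-05,
        1.18135638e+00, -1.78526847e-01]), 'joint_velocities': array([ 0.00083286, -0.00287086, -0.00567208,  0.00053475,  0.000571  ,
        0.00182202]), 'effort': array([-4.75358465e-04, -4.43301165e+01, -1.78585875e+01, -2.52400005e-04,
        3.87736975e-03, -1.57530718e-05]), 'position': array([172.89422999, 599.94891678, 230.42189921]), 'tcp_rot': array([-2.90509190e-04,  1.39919586e-01,  9.90162400e-01, -9.20287985e-04]), 'wrist_force': array([-0.28980376,  0.3109484 ,  0.14150751]), 'ft_torque': array([-0.01694583,  0.0227505 , -0.00172851]), 'finger_force': 0.0, 'opening': 85.32761567304638} ['PlanningError', 'grasp_offset']
```

View pics/side0.png

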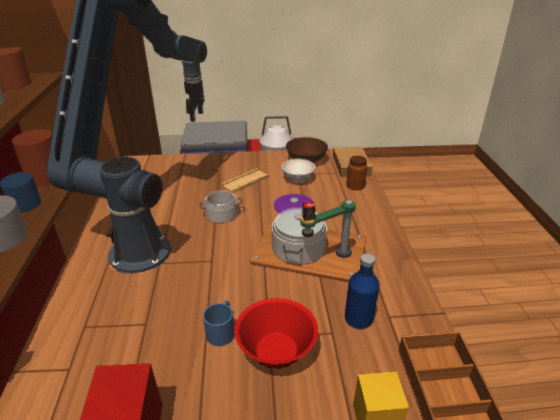

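View pics/top0.png

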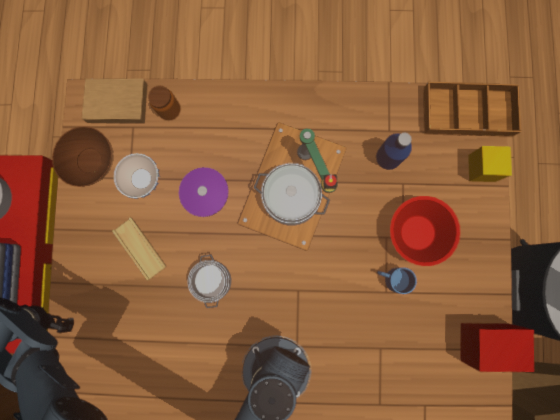

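The larger pot stack with the glass lid is at top (291,192) and side (300,235). The look-alikes are the small pot at top (209,281) and the purple lid at top (203,191). The green arm runs from the hinge at top (307,135) to the black and red knob at (330,182), which is at side (308,208). I'll check this in one close crop of both views.

```bash
python3 - <<'E'
import cv2,numpy as np
t=cv2.imread("pics/top0.png")[120:230,245:355]; s=cv2.imread("pics/side0.png")[185:275,260:370]
a=cv2.resize(t,(400,400),interpolation=cv2.INTER_CUBIC); b=cv2.resize(s,None,fx=400/110,fy=400/110,interpolation=cv2.INTER_CUBIC)
c=np.zeros((400,800,3),np.uint8); c[:,:400]=a; c[:b.shape[0],400:400+b.shape[1]]=b; cv2.imwrite("pics/crop0.png",c)
E
```

```text
(no output)
```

View pics/crop0.png

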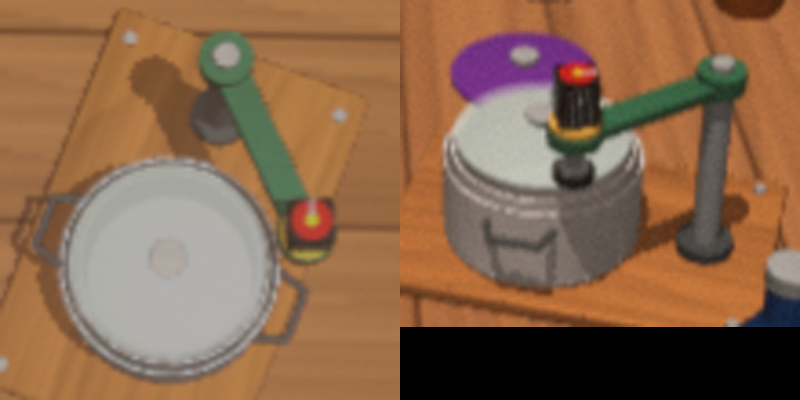

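The crop confirms the choice: glass lid with its steel knob, black knob with red disc, yellow pin and white dash. The hinge top, knob top and lid knob are readable in both views, so I can triangulate.

```bash
python3 - <<'E'
from h import *
f=cam("top"); g=cam("side"); k=400/110
T=lambda u,v:((u+.5)/k-.5+245,(v+.5)/k-.5+120)
S=lambda u,v:((u-400+.5)/k-.5+260,(v+.5)/k-.5+185)
for n,a,b in (("hinge",(227,53),(723,63)),("pin",(312,219),(578,72)),("lidknob",(168,257),(541,110))):
    print(n,tri(f,T(*a),g,S(*b)))
for z in (225,): 
  h=atz(f,*T(227,53),z-42);p=atz(f,*T(312,219),z); print(h,p,np.linalg.norm((h-p)[:2]))
# knob square corners in top view at knob top height
for q in ((290,199),(334,199),(334,248),(290,248)): print(atz(f,*T(*q),225))
print(R.from_quat(get_state()["tcp_rot"],scalar_first=True).as_matrix())
E
```

```text
hinge (array([696.57074501, -79.67137201, 223.27748872]), np.float64(3.4411640640130097))
pin (array([ 560.79945825, -143.85424503,  263.43642066]), np.float64(1.5535367719793416))
lidknob (array([546.33977239, -37.39437019, 152.93052702]), np.float64(3.8281294320718273))
[709.67559123 -81.02274278 183.        ] [ 568.63472746 -146.9985455   225.        ] 155.70912560320207
[ 583.81152848 -129.97925632  225.        ]
[ 584.5573402  -163.65888054  225.        ]
[ 546.54912863 -164.04473819  225.        ]
[ 545.80040102 -130.48580581  225.        ]
[[-9.60834120e-01  2.77123493e-01 -6.03370928e-04]
 [ 2.77124037e-01  9.60833417e-01 -1.18888491e-03]
 [ 2.50271011e-04 -1.30952978e-03 -9.99999111e-01]]
```

Hinge to pin measures 150.2 mm, matching the stated 150, and the lid knob height (153) is plausible. The knob is at about (561,−144), top z≈263, with its flats roughly square to world x and y. I'll go above it with the tool y at heading 90°.

Call:
carry_out:
  deltas:
    - [[-0.12, -0.125, -0.11, 0, 0, 0, 1], [-0.12, -0.125, -0.11, 0, 0, 0, 1], [-0.12, -0.125, -0.11, 0, 0, 0, 1], [-0.12, -0.127, 0, 0, 0, 0, 1], [-0.12, -0.127, 0, 0, 0, 0, 1], [-0.12, -0.127, 0, 0, 0, 0, 1], [-0.12, -0.127, 0, 0, 0, 0, 1], [-0.12, -0.127, 0, 0, 0, 0, 1]]

```text
t: 1.2
position: [366.4, 228.0, 330.4]
tcp_rot: [0.0, 0.14, 0.99, 0.0]
wrist_force: [-0.1, 0.7, -0.8]
opening: 85.5
finger_force: 0.0
```

Call:
carry_out:
  deltas:
    - [[-0.12, -0.127, 0, 0, 0, 0, 1], [-0.12, -0.127, 0, 0, 0, 0, 1], [-0.12, -0.127, 0, 0, 0, 0, 1], [-0.12, -0.127, 0, 0, 0, 0, 1], [-0.12, -0.127, 0, 0, 0, 0, 1], [-0.12, -0.127, 0, 0, 0, 0, 1], [-0.12, -0.127, 0, 0, 0, -0.09, 1], [0, 0, 0, 0, 0, -0.09, 1]]

```text
t: 2.2
position: [535.8, -100.3, 329.8]
tcp_rot: [0.0, -0.001, 1.0, -0.001]
wrist_force: [-0.7, 1.4, 0.2]
opening: 85.7
finger_force: 0.0
```

Call:
carry_out:
  deltas:
    - [[-0.083, -0.145, 0, 0, 0, 0, 1], [0, 0, 0, 0, 0, 0, 1], [0, 0, 0.12, 0, 0, 0, 1], [0, 0, 0.12, 0, 0, 0, 1], [0, 0, 0.06, 0, 0, 0, 1], [0, 0, 0.06, 0, 0, 0, 1], [0, 0, 0, 0, 0, 0, 1]]

```text
t: 3.08
position: [557.6, -138.8, 220.9]
tcp_rot: [-0.002, -0.001, 1.0, 0.001]
wrist_force: [-0.5, -0.3, -0.3]
opening: 85.4
finger_force: 0.0
```

```bash
python3 - <<'E'
from h import *
c=np.zeros((400,800,3),np.uint8)
for i,(n,x,y) in enumerate((("top",270,120),("side",250,145))):
    im=cam(n)["img"][y:y+100,x:x+100]; c[:,400*i:400*i+400]=cv2.resize(im,(400,400),interpolation=cv2.INTER_CUBIC)
cv2.imwrite("pics/grasp1.png",c); s=get_state(); print(s["position"],s["wrist_force"])
E
```

```text
[ 559.13286084 -139.60830325  222.73776914] [ 0.2458517  -0.27662404  0.2401657 ]
```

View pics/grasp1.png

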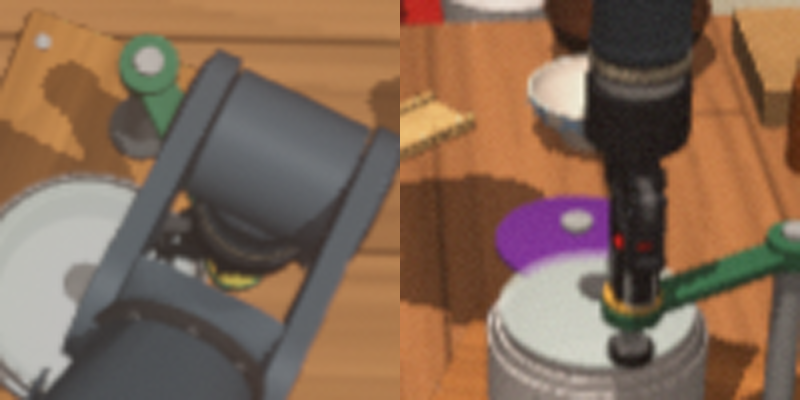

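The fingers straddle the knob, seen in the side crop at about (635,240), just above the yellow ring, and nothing is touched. I'll nudge to centre and close.

Call:
carry_out:
  deltas:
    - [[-0.007, -0.014, 0, 0, 0, 0, -1], [0, 0, 0, 0, 0, 0, -1], [0, 0, 0, 0, 0, 0, -1], [0, 0, 0, 0, 0, 0, -1], [0, 0, 0, 0, 0, 0, -1], [0, 0, 0, 0, 0, 0, -1]]

```text
t: 3.92
position: [561.9, -143.8, 223.0]
tcp_rot: [0.001, -0.001, 1.0, 0.0]
wrist_force: [1.8, 3.5, 6.0]
opening: 33.1
finger_force: 62.0
```

```bash
python3 - <<'E'
from h import *
for i in range(4):
    s=get_state(); print(s["position"].round(1),s["tcp_rot"].round(4),s["wrist_force"].round(1),s["ft_torque"].round(3),s["opening"],s["finger_force"],s["qpos"].round(3)); cam("top")
E
```

```text
[ 561.9 -143.8  223. ] [ 9.e-04 -1.e-03  1.e+00  2.e-04] [1.8 3.5 6. ] [ 0.584 -0.259  0.022] 33.12989272315862 61.96520447731018 [-4.440e-01  4.760e-01  1.558e+00  1.000e-03  1.106e+00 -2.017e+00]
[ 561.9 -143.8  223. ] [ 9.e-04 -9.e-04  1.e+00  1.e-04] [2.  3.1 5.6] [ 0.65  -0.202  0.048] 33.221453241658644 61.96563720703125 [-4.440e-01  4.760e-01  1.558e+00  1.000e-03  1.106e+00 -2.017e+00]
[ 561.8 -143.8  223. ] [ 8.e-04 -1.e-03  1.e+00  2.e-04] [1.3 3.7 5.2] [ 0.61  -0.226  0.06 ] 33.519295411602926 61.96484327316284 [-4.440e-01  4.760e-01  1.558e+00  1.000e-03  1.106e+00 -2.017e+00]
[ 561.8 -143.8  223. ] [ 8.e-04 -1.e-03  1.e+00  2.e-04] [0.7 3.1 5.2] [ 0.596 -0.191 -0.041] 33.41972108822961 61.965826749801636 [-4.440e-01  4.760e-01  1.558e+00  1.000e-03  1.106e+00 -2.017e+00]
```

The grasp is firm: opening 33 mm, and the TCP is 149.3 mm from the hinge axis, as it should be. I'll swing in clockwise with the grasp turning along, 4° per row.

Call:
carry_out:
  deltas:
    - [[0.0138, 0.0319, 0, 0, 0, 0.0444, -1], [0.0138, 0.0319, 0, 0, 0, 0.0444, -1], [0.0138, 0.0319, 0, 0, 0, 0.0444, -1], [0.0138, 0.0319, 0, 0, 0, 0.0444, -1]]

```text
t: 4.62
position: [549.3, -106.7, 223.0]
tcp_rot: [0.001, 0.139, 0.99, -0.002]
wrist_force: [0.9, -2.9, 4.5]
opening: 33.2
finger_force: 62.0
```

Call:
carry_out:
  deltas:
    - [[0.0138, 0.0319, 0, 0, 0, 0.0444, -1], [0.0138, 0.0319, 0, 0, 0, 0.0444, -1], [0.0138, 0.0319, 0, 0, 0, 0.0444, -1], [0.0138, 0.0319, 0, 0, 0, 0.0444, -1]]

```text
t: 5.12
position: [546.9, -64.7, 223.0]
tcp_rot: [-0.0, 0.275, 0.961, -0.002]
wrist_force: [-2.6, -2.9, 6.9]
opening: 33.5
finger_force: 62.3
```

```bash
python3 - <<'E'
from h import *
c=np.zeros((400,800,3),np.uint8)
for i,(n,x,y) in enumerate((("top",250,120),("side",260,180))):
    f=cam(n); im=f["img"][y:y+80,x:x+80]; c[:,400*i:400*i+400]=cv2.resize(im,(400,400),interpolation=cv2.INTER_CUBIC)
cv2.imwrite("pics/swing1.png",c); s=get_state(); print(s["position"],s["tcp_rot"],s["wrist_force"],s["ft_torque"],s["qpos"])
H=np.array([696.6,-79.7]); d=s["position"][:2]-H; print(np.hypot(*d), np.degrees(np.arctan2(d[1],d[0]))%360)
E
```

```text
[547.04680993 -63.29086066 222.9613858 ] [-2.32754077e-04  2.74262930e-01  9.61654063e-01 -1.11966418e-03] [-2.10258664  0.0933471   7.65733716] [0.10187112 0.37803232 0.00671227] [-0.31689631  0.43841594  1.62894832 -0.00256515  1.07460745 -1.3308243 ]
150.45071124176036 173.73849118383706
```

View pics/swing1.png

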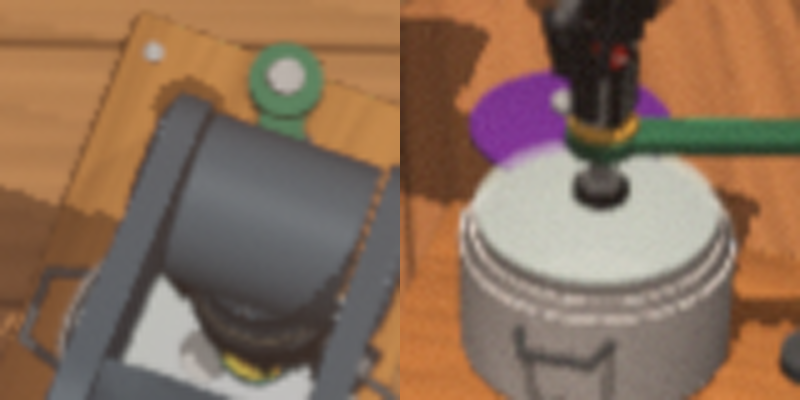

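```bash
python3 - <<'E'
from h import *
f=cam("side"); g=cam("top")
print("proj foot side",[ (z,np.round(proj(f,(547,-63.3,z)),1)) for z in (152,156,160)])
print("knob top by side", [(z,atz(f,298.4,214.9,z)[:2].round(1)) for z in (148,151,154,157)])
print("knob by top", [(z,atz(g,290.9,190.4,z)[:2].round(1)) for z in (148,151,154,157)])
print("pin start proj",proj(f,(561.8,-143.8,263)),proj(g,(561.8,-143.8,263)))
E
```

```text
proj foot side [(152, array([300.1, 219.6])), (156, array([300.1, 218.6])), (160, array([300.2, 217.6]))]
knob top by side [(148, array([545.2, -30.9])), (151, array([544.7, -35.1])), (154, array([544.2, -39.4])), (157, array([543.6, -43.6]))]
knob by top [(148, array([548.8, -37.6])), (151, array([548.3, -37.6])), (154, array([547.9, -37.6])), (157, array([547.4, -37.6]))]
pin start proj [np.float64(309.1834976563568), np.float64(204.48921828084934)] [np.float64(330.3923190077584), np.float64(179.81366823753353)]
```

The foot at (601,190) in the crop and the measured TCP agree with the projection. The lid knob is at about (547,−37.5), which is another 9.8° of swing.

Call:
carry_out:
  deltas:
    - [[0.0138, 0.0319, 0, 0, 0, 0.0444, -1], [0.0138, 0.0319, 0, 0, 0, 0.0444, -1], [0.0062, 0.0144, 0, 0, 0, 0.02, -1], [0, 0, 0, 0, 0, 0, -1], [0, 0, 0, 0, 0, 0, -1]]

```text
t: 5.95
position: [551.5, -38.5, 222.9]
tcp_rot: [-0.001, 0.355, 0.935, -0.001]
wrist_force: [-2.9, 0.5, 7.4]
opening: 33.3
finger_force: 62.3
```

```bash
python3 - <<'E'
from h import *
c=np.zeros((400,800,3),np.uint8)
for i,(n,x,y) in enumerate((("top",250,150),("side",270,190))):
    f=cam(n); w=80 if i==0 else 50; im=f["img"][y:y+w,x:x+w]; c[:,400*i:400*i+400]=cv2.resize(im,(400,400),interpolation=cv2.INTER_CUBIC)
cv2.imwrite("pics/swing2.png",c); s=get_state(); print(s["position"],s["tcp_rot"],s["wrist_force"],s["ft_torque"],s["qpos"])
x,y=s["position"][:2]
print([(z,np.round(proj(f,(x,y,z)),1)) for z in (153,158)])
E
```

```text
[551.51765831 -38.55002426 222.90774316] [-0.00095755  0.35522793  0.93477853 -0.00114161] [-3.03342294  0.94760131  7.76809496] [0.09679842 0.58259141 0.07965847] [-0.27078291  0.44197407  1.62250729 -0.00237845  1.07923002 -1.11413776]
[(153, array([300.6, 214.9])), (158, array([300.7, 213.6]))]
```

View pics/swing2.png

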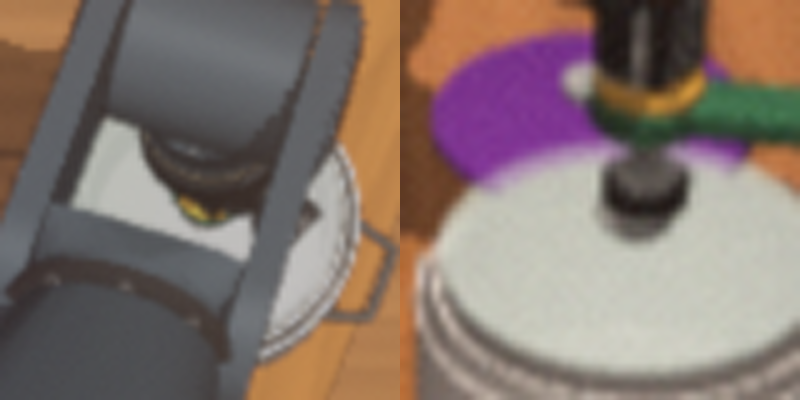

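The foot at (645,190) now sits over the steel knob at (638,225). The roughly 3 mm residual is along the arm, which the swing can't change. Next I'll take a torque baseline and then tighten in steps.

```bash
cat > m.py <<'E'
from h import *
A=[]
for i in range(8):
    s=get_state(); A.append([s["ft_torque"][2],s["effort"][5],*s["wrist_force"]]); cam("side")
A=np.array(A); q=s["tcp_rot"]
print(round(s["t"],2),"tz %.3f sd %.3f e6 %.3f"%(A[:,0].mean(),A[:,0].std(),A[:,1].mean()),"F",A[:,2:].mean(0).round(1),"pos",s["position"].round(1),"q1 %.3f q6 %.3f turn %.3f"%(s["qpos"][0],s["qpos"][5],s["qpos"][5]-s["qpos"][0]))
E
python3 m.py
```

```text
6.4 tz 0.016 sd 0.037 e6 0.008 F [-2.9  0.6  8. ] pos [551.5 -38.6 222.9] q1 -0.271 q6 -1.114 turn -0.843
```

Call:
carry_out:
  deltas:
    - [[0, 0, 0, 0, 0, 0.08, -1], [0, 0, 0, 0, 0, 0.08, -1], [0, 0, 0, 0, 0, 0.08, -1], [0, 0, 0, 0, 0, 0.08, -1], [0, 0, 0, 0, 0, 0, -1]]

```text
t: 7.08
position: [551.3, -38.6, 222.9]
tcp_rot: [-0.001, 0.577, 0.817, -0.002]
wrist_force: [-2.8, 0.1, 8.4]
opening: 33.2
finger_force: 62.5
```

```bash
python3 m.py
```

```text
7.42 tz 0.014 sd 0.013 e6 0.037 F [-3.2  0.1  8.5] pos [551.3 -38.6 222.9] q1 -0.271 q6 -0.612 turn -0.341
```

Call:
carry_out:
  deltas:
    - [[0, 0, 0, 0, 0, 0.08, -1], [0, 0, 0, 0, 0, 0.08, -1], [0, 0, 0, 0, 0, 0, -1]]

```text
t: 7.85
position: [551.1, -38.6, 222.9]
tcp_rot: [-0.001, 0.674, 0.738, -0.002]
wrist_force: [-3.1, -0.4, 8.8]
opening: 33.6
finger_force: 62.6
```

```bash
python3 m.py
```

```text
8.2 tz 0.209 sd 0.030 e6 0.208 F [-3.7  0.1  8.6] pos [551.2 -38.7 222.9] q1 -0.271 q6 -0.361 turn -0.090
```

Call:
carry_out:
  deltas:
    - [[0, 0, 0, 0, 0, 0.08, -1], [0, 0, 0, 0, 0, 0.08, -1], [0, 0, 0, 0, 0, 0, -1]]

```text
t: 8.62
position: [551.0, -38.6, 222.9]
tcp_rot: [-0.001, 0.762, 0.648, -0.002]
wrist_force: [-4.4, 0.2, 8.9]
opening: 33.4
finger_force: 62.7
```

```bash
python3 m.py
```

```text
8.97 tz 0.181 sd 0.022 e6 0.213 F [-4.1  0.1  8.9] pos [551.  -38.6 222.9] q1 -0.271 q6 -0.109 turn 0.161
```

The torque is steady at about 0.2 N m, so the screw is running. The joint-6 effort is the cleaner signal, so I'll continue in steps.

Call:
carry_out:
  deltas:
    - [[0, 0, 0, 0, 0, 0.08, -1], [0, 0, 0, 0, 0, 0.08, -1], [0, 0, 0, 0, 0, 0, -1]]

```text
t: 9.4
position: [550.9, -38.5, 222.9]
tcp_rot: [-0.0, 0.837, 0.548, -0.002]
wrist_force: [-3.3, 0.2, 9.1]
opening: 33.3
finger_force: 62.7
```

```bash
python3 m.py
```

```text
9.75 tz 0.189 sd 0.035 e6 0.213 F [-4.3  0.   8.9] pos [550.9 -38.6 222.9] q1 -0.271 q6 0.142 turn 0.413
```

Call:
carry_out:
  deltas:
    - [[0, 0, 0, 0, 0, 0.08, -1], [0, 0, 0, 0, 0, 0.08, -1], [0, 0, 0, 0, 0, 0, -1]]

```text
t: 10.18
position: [550.8, -38.5, 222.9]
tcp_rot: [-0.0, 0.899, 0.438, -0.002]
wrist_force: [-4.7, -0.6, 9.2]
opening: 33.6
finger_force: 62.7
```

```bash
python3 m.py
```

```text
10.53 tz 0.193 sd 0.030 e6 0.212 F [-4.7  0.1  9.4] pos [550.8 -38.5 222.9] q1 -0.271 q6 0.393 turn 0.664
```

Call:
carry_out:
  deltas:
    - [[0, 0, 0, 0, 0, 0.08, -1], [0, 0, 0, 0, 0, 0.08, -1], [0, 0, 0, 0, 0, 0, -1]]

```text
t: 10.95
position: [550.7, -38.4, 222.9]
tcp_rot: [-0.0, 0.947, 0.322, -0.002]
wrist_force: [-4.3, 1.0, 8.9]
opening: 33.3
finger_force: 62.7
```

```bash
python3 m.py
```

```text
11.3 tz 0.174 sd 0.023 e6 0.212 F [-4.5  0.5  8.9] pos [550.7 -38.4 222.9] q1 -0.271 q6 0.645 turn 0.915
```

Call:
carry_out:
  deltas:
    - [[0, 0, 0, 0, 0, 0.05, -1], [0, 0, 0, 0, 0, 0.05, -1], [0, 0, 0, 0, 0, 0, -1]]

```text
t: 11.72
position: [550.7, -38.3, 222.9]
tcp_rot: [0.0, 0.969, 0.247, -0.002]
wrist_force: [-5.3, 0.6, 9.3]
opening: 33.6
finger_force: 62.8
```

```bash
python3 m.py
```

```text
12.07 tz 0.209 sd 0.029 e6 0.210 F [-4.6  0.7  9.2] pos [550.7 -38.3 222.9] q1 -0.271 q6 0.802 turn 1.072
```

Call:
carry_out:
  deltas:
    - [[0, 0, 0, 0, 0, 0.05, -1], [0, 0, 0, 0, 0, 0.05, -1], [0, 0, 0, 0, 0, 0, -1]]

```text
t: 12.5
position: [550.7, -38.2, 222.9]
tcp_rot: [0.0, 0.985, 0.17, -0.002]
wrist_force: [-4.7, 0.0, 9.6]
opening: 33.0
finger_force: 62.9
```

```bash
python3 m.py
```

```text
12.85 tz 0.289 sd 0.026 e6 0.301 F [-4.5  1.1  9.6] pos [550.7 -38.2 223. ] q1 -0.270 q6 0.958 turn 1.229
```

Call:
carry_out:
  deltas:
    - [[0, 0, 0, 0, 0, 0.05, -1], [0, 0, 0, 0, 0, 0.05, -1], [0, 0, 0, 0, 0, 0, -1]]

```text
t: 13.28
position: [550.7, -38.2, 223.0]
tcp_rot: [0.0, 0.996, 0.093, -0.002]
wrist_force: [-4.5, 1.7, 9.3]
opening: 33.4
finger_force: 63.0
```

```bash
python3 m.py
```

```text
13.62 tz 0.326 sd 0.022 e6 0.351 F [-4.6  1.1  9.5] pos [550.7 -38.2 223. ] q1 -0.270 q6 1.115 turn 1.386
```

The effort is 0.351, close to the set torque. I'll confirm the plateau.

Call:
carry_out:
  deltas:
    - [[0, 0, 0, 0, 0, 0.05, -1], [0, 0, 0, 0, 0, 0.05, -1], [0, 0, 0, 0, 0, 0, -1]]

```text
t: 14.05
position: [550.7, -38.1, 223.0]
tcp_rot: [0.0, 1.0, 0.014, -0.002]
wrist_force: [-4.3, 0.3, 9.3]
opening: 33.2
finger_force: 63.0
```

```bash
python3 m.py
```

```text
14.4 tz 0.334 sd 0.039 e6 0.351 F [-4.8  1.4  9.8] pos [550.7 -38.1 223. ] q1 -0.270 q6 1.272 turn 1.543
```

Call:
carry_out:
  deltas:
    - [[0, 0, 0, 0, 0, 0.05, -1], [0, 0, 0, 0, 0, 0.05, -1], [0, 0, 0, 0, 0, 0, -1]]

```text
t: 14.82
position: [550.7, -38.0, 223.0]
tcp_rot: [0.001, 0.998, -0.064, -0.002]
wrist_force: [-4.3, 1.6, 9.6]
opening: 33.2
finger_force: 63.0
```

```bash
python3 m.py
```

```text
15.18 tz 0.337 sd 0.032 e6 0.351 F [-4.7  1.6  9.7] pos [550.7 -38.  223. ] q1 -0.270 q6 1.429 turn 1.700
```

The torque holds at 0.351 from turn 1.39 to 1.70, so the ratchet has slipped about 0.31–0.42 rad and the pin is out by about 2 mm. I'll unwind the spring gently, let go and rise.

Call:
carry_out:
  deltas:
    - [[0, 0, 0, 0, 0, -0.06, -1], [0, 0, 0, 0, 0, -0.06, -1], [0, 0, 0, 0, 0, -0.06, -1], [0, 0, 0, 0, 0, -0.06, -1], [0, 0, 0, 0, 0, 0, -1]]

```text
t: 15.85
position: [550.7, -38.2, 223.0]
tcp_rot: [0.0, 0.992, 0.124, -0.002]
wrist_force: [-5.7, 3.0, 10.0]
opening: 33.4
finger_force: 62.6
```

```bash
python3 m.py
```

```text
16.2 tz 0.034 sd 0.021 e6 0.025 F [-4.9  1.4  9.6] pos [550.7 -38.2 223. ] q1 -0.271 q6 1.053 turn 1.324
```

Call:
carry_out:
  deltas:
    - [[0, 0, 0, 0, 0, 0, 1], [0, 0, 0, 0, 0, 0, 1], [0, 0, 0, 0, 0, 0, 1], [0, 0, 0, 0, 0, 0, 1], [0, 0, 0, 0, 0, 0, 1], [0, 0, 0, 0, 0, 0, 1]]

```text
t: 17.0
position: [552.7, -37.9, 222.3]
tcp_rot: [0.0, 0.992, 0.123, -0.0]
wrist_force: [-0.4, -0.0, 0.3]
opening: 85.4
finger_force: 0.0
```

Call:
carry_out:
  deltas:
    - [[0, 0, -0.05, 0, 0, 0, 1], [0, 0, -0.12, 0, 0, 0, 1], [0, 0, -0.15, 0, 0, 0, 1], [0, 0, -0.15, 0, 0, 0, 1], [0.0, -0.15, 0, 0, 0, 0, 1], [0.0, -0.18, 0, 0, 0, 0, 1], [0.0, -0.18, 0, 0, 0, 0, 1], [0.0, -0.18, 0, 0, 0, 0, 1]]

```text
t: 18.0
position: [501.7, 164.3, 364.7]
tcp_rot: [-0.0, 0.992, 0.123, 0.001]
wrist_force: [-0.2, 0.2, -0.0]
opening: 85.7
finger_force: 0.0
```

Call:
carry_out:
  deltas:
    - [[0.0, -0.18, 0, 0, 0, 0, 1], [0, -0.18, 0, 0, 0, 0, 1], [0, 0, 0, 0, 0, 0, 1]]

```text
t: 18.38
position: [474.3, 270.8, 364.5]
tcp_rot: [-0.001, 0.992, 0.126, 0.001]
wrist_force: [0.2, -0.1, 0.2]
opening: 85.2
finger_force: 0.0
```

```bash
python3 - <<'E'
from h import *
c=np.zeros((400,800,3),np.uint8)
for i,(n,x,y) in enumerate((("top",255,130),("side",255,180))):
    f=cam(n); w=80; im=f["img"]; cv2.imwrite(f"pics/{n}_end.png",im); c[:,400*i:400*i+400]=cv2.resize(im[y:y+w,x:x+w],(400,400),interpolation=cv2.INTER_CUBIC)
cv2.imwrite("pics/end.png",c)
E
```

```text
(no output)
```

View pics/end.png

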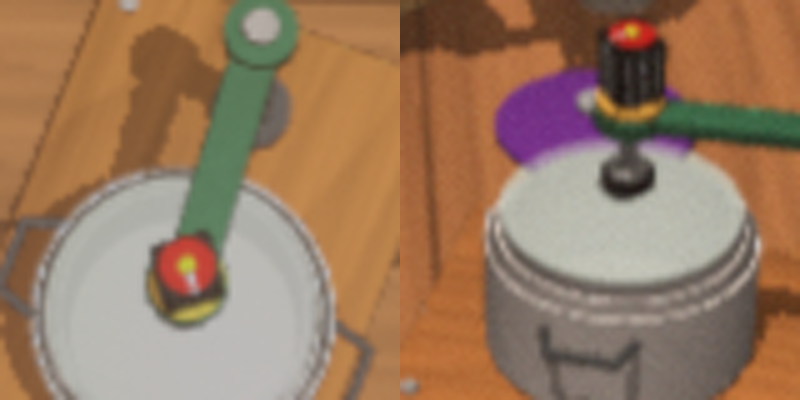

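The arm is over the pots with the foot at side crop (627,178) on the lid knob. The pots' handle is where it was at px (293,252), the pin is at top crop (187,264), and the gripper is clear. I'll hand in.

```bash
python3 -c "
from h import *
print(workorder.hand_in())"
```

```text
the job is handed in; nothing more can be done
None
```

I swung the clamp arm in and tightened the knob until the ratchet slipped about 0.3–0.4 rad (pin out about 2 mm by calculation, not measured), then let go; the job is handed in, with the foot about 4 mm off the lid knob's centre along the arm, which the swing could not correct.

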